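# Eject a card from the test dock by feeling for the ejector notch

## Robot

A 6-joint arm with a two-finger parallel gripper is mounted at the origin on the work surface. World frame = base frame: x ahead of the robot, y to its left, z up, the work surface at z = 0. Lengths are in m, angles in degrees, forces in N, time in s.
With the tool pointing down it reaches from about 0.25 to 0.725 m from the base axis. Payload 9.7 kg.
Tool frame: the origin (TCP) lies at the very end of the fingers, on their centre line; the grasp point (between the pads) lies 19 mm behind it; y points along the fingers, x is the direction in which the jaws open and shut, and the axes are right-handed (so a half turn about y gives the same grasp; the last joint's range is limited). The gripper opens to 85 mm and grips with 20 to 120 N. Pads are 22 mm wide; open, the fingers measure 114 mm over their backs; the gripper's body (76 mm by 85 mm) begins 54 mm behind the grasp point. The pads swing forward as they close: fully open they stand 13 mm farther back than shut.
Start: joints at [-75.745, 4.979, 10.078, 95.1, 0, 90], TCP at [0.135, -0.533, 0.231] pointing down, gripper open.
Joint ranges: [-179.16, 179.16], [-48.56, 103.87], [-65.8, 70.77], [-126.05, 130.52], [-82.76, 87.17], [-180, 180]. Speed limits (degrees/s): [127.2, 127.2, 147.25, 180, 180, 180].

## Interface

Orientations are given as [roll, pitch, yaw] about the fixed x, y, z axes, in that order (R = Rz(yaw) Ry(pitch) Rx(roll)).
In Python, from workcell import bot gives the robot as it stands.
- The arm moves only by the shell command python3 -m jog 'ROWS' [FORCE]. ROWS is JSON, a list of rows, each a list of 7 numbers: the closure, from 0 (fully open) to 1 (shut), then the shift along the world's x, y, z in units of 25 mm (1.0 is 25 mm), then the turn, a rotation vector about the world's x, y, z in units of 5 degrees (1.0 is 5 degrees). A call has 1 to 5 rows; each row is the pose to reach, as a shift and turn from the pose commanded when the call began; what a row does not reach only later rows make up. A row lasts 1/10 s, in which the tool goes at most 50 mm and 8.59 degrees, less where a joint would pass 70% of its speed; a pose out of reach is approached as far as the arm can. A call with a gripper value outside its range is refused whole. The fingers move at their own pace and stop on an object; FORCE is the grip in N (left out, the last holds). Time passes only in rows, so rows that repeat a pose let the fingers close. It gives the time, the measured TCP pose, the force and the opening at its end, in the units of the state.
- bot.get_obs(): the state, without advancing time (a new reading comes with each control period).
- bot.camera(name): name is "scene" or "top" or "wrist"; returns (picture, depth): 420x560x3 uint8, red, green, blue; 420x560 float32, m along the optical axis (not along the pixel's ray), 0 where there is no reading.
- bot.camera_model(name): a dict with "fx", "fy", "cx", "cy" (pixels), "k1" (the pictures are not rectified: a ray, as slopes to the right and down, at radius r is drawn at 1 + k1 r^2 times it, then the intrinsics apply), "rvec" (rotation vector, rad) and "tvec" (3), from world to camera coordinates, as OpenCV has them; the wrist camera has in their place "tool_from_camera" (4x4, takes a point from camera to tool coordinates, whose origin is the TCP and whose axes are the tool frame's). Camera axes: x right, y down, z forward; pixel columns grow to the right and rows downward; lengths in m; the calibration is good to about 2 mm. A picture is of the moment at which its call begins: read the wrist's pose just before it. camera_model takes no time and is no camera call.
- bot.job_done(): hands the job in, once; it reports no verdict.
Trained networks look in the newest picture that a camera, given by its name, has taken for a name from the list of things; names that differ only in an ending like _2 or _b are one class to them, and where a whole thing is asked for, a point or a joint stands for the part that bears it (a point fixed in the world has none). Each returns a list of dicts, best first, with "conf" (0 to 1); they miss things now and then, are a little off and sometimes report something else, mostly with a low value. They report only what shows in the picture. A call takes as long as a camera call.
- bot.regions_of(camera, label): "pixels" (420x560 bool, what is visible of it) and "point" ([row, column] in pixels, amid what is visible of it).
The state is a dict: "time": time; "q": joint angles; "qd": joint speeds; "joint_efforts": joint torques, N m; "ee_pos": TCP position; "tcp_rot": TCP orientation; "wrist_force": force on the tool from outside, world axes, zero at the start; "torque": the same for the moment, N m; "opening": finger opening in m.
Only numpy, scipy, OpenCV 4.12 (cv2) and the standard library are available. Lean on these libraries where they do the work, as an engineer would, in place of code of your own. Each camera call takes 0.05 s, during which the arm holds its last target. There are 200 camera calls.

## Task

Eject the upright card from the test dock: with the fingers shut, set the fingertips on top of the dock's front rim near its free (left-hand) end, slide them lightly along the rim towards the raised control head until they drop into the notch, then press the ejector bar in the notch fully down and move clear. Work only through the ejector: do not touch or pull the card, do not lean hard on the dock, and leave the other things where they are.

Things in the scene. Friction and masses are not known exactly. Their poses are not given: they have to be found in the camera images.
- dock: test dock fixed to the table: grey base 160 mm deep (its x, away from the robot), 390 mm long (its y, to the left), 30 mm high, its top the deck; origin under its centre. A straight black rim 26 mm wide stands along its front, middle at x = -0.065. A raised grey control head, 36 mm wide and 72 mm high, fills the right end (y -0.081 to -0.195). The deck is clear for 25 mm behind the rim
- edge_start (a point): free (left-hand) end of the rim: the middle of its width, on its flat top 60 mm above the table; axes as the dock's, so the rim runs from here along -y. The top is level within 0.5 mm except at one notch, 46 mm long and cut across the rim's full width, whose centre lies anywhere from 145 to 255 mm from this end
- edge_end (a point): where the rim meets the raised control head: middle of the rim's width, at the height of its flat top, 276 mm from edge_start
- ejector (a joint): how far the ejector bar in the notch is pressed down, m: 0 at rest, 0.008 fully down at a firm stop. The bar is the notch's floor, 43 x 24 mm, black like the rim, its top 7 mm below the rim's top at rest and 15 mm when fully down. It takes about 7 to 9 N, has no return spring and stays where it is left
- card: upright expansion card in a black socket on the deck, 196 mm long (along the dock's y), 18 mm thick, its top 88 mm above the table when seated, about 100 mm behind the rim's middle; origin at the middle of its length, 34 mm above the table when seated and 50 mm when fully ejected: a linkage raises it 2 mm for each mm of ejector
- flux_jar: small round jar, 34 mm diameter, 40 mm tall, standing on the dock's deck near the free end, behind the rim; origin under its centre
- heatsink: small finned aluminium block, 28 x 40 x 18 mm, lying on the dock's deck between rim and card; origin under its centre
- solder_spool: metal solder spool, 54 mm diameter, 46 mm tall, standing left of the dock; origin under its centre
- multimeter: red hand-held meter lying flat right of the dock, 150 x 80 x 40 mm; origin under its centre
- ipa_bottle: clear bottle, 56 mm diameter, 130 mm tall, left and behind the dock; origin under its centre
- screwdriver: screwdriver about 200 mm long, lying on the table in front and to the right of the dock; origin under its middle
- brush: brush about 200 mm long, lying on the table in front and to the left of the dock; origin under its middle

How it is judged (in metres and radians):
On the way, in this order (a step that is already met when the one before it is completed fails the run):
1. the shut fingertips touch the rim's top within about 65 mm of its free end (contact force between the fingers and anything else above 0.2 N and y of the grasp point in the frame of edge_start between -0.065 and 0.015 m and x of the grasp point in the frame of edge_start between -0.035 and 0.035 m and z of the grasp point in the frame of edge_start below 0.045 m), for 0.04 s.
2. they still touch the rim farther along, 72 to 118 mm from the free end, before the notch (contact force between the fingers and anything else above 0.2 N and y of the grasp point in the frame of edge_start between -0.118 and -0.072 m and x of the grasp point in the frame of edge_start between -0.035 and 0.035 m and z of the grasp point in the frame of edge_start below 0.045 m), for 0.04 s.
3. the ejector bar in the notch is pressed down (at least 6.5 of 8 mm) (value of joint ejector above 0.0065 m), for 0.1 s.
At the end, for the whole second after the job is handed in: the ejector is down by at least 6.5 of its 8 mm, the card has risen at least 13 of its 16 mm out of its socket (its origin more than 47 mm above the table), and each other thing lies within 30 mm of where it was (value of joint ejector above 0.0065 m and z of card in the frame of dock above 0.047 m and distance of each of flux_jar, heatsink, solder_spool, multimeter, ipa_bottle, screwdriver, brush from where it was at the start of the episode below 0.03 m); the robot touches nothing.
It fails at once if the card is touched by the fingers or arm (contact force between any of the fingers, the arm and card above 0.5 N).
It fails at once if the fingers lean on anything with more than 60 N (contact force between the fingers and anything else above 60 N).
It fails at once if another thing is pushed 30 mm away, lifted or carried (distance of any of flux_jar, heatsink, solder_spool, multimeter, ipa_bottle, screwdriver, brush from where it was at the start of the episode above 0.03 m).
It also fails if it takes over 54 s, if anything falls off the work surface, if the arm or the gripper's body presses on something with over 40 N, if the wrist force passes 120 N, or if a joint passes its speed limit or range.

## Working session

There is one attempt and no reset: what is moved stays moved. The work goes in short steps, Python scripts to look and compute and a shell command to move; the robot and the scene stay as the last step left them, time stands still between calls to the robot, and variables do not carry over. Pictures are saved under pics/ and viewed, about 8 in all and at most 12, crops included, and the job is handed in when it is done.

```bash
mkdir -p pics; cat > h.py <<'E'
import numpy as np,cv2
from scipy.spatial.transform import Rotation as R
from workcell import bot
def world(cam,rows,cols,depth,m=None,T=None):
    m=m or bot.camera_model(cam)
    K=np.array([[m['fx'],0,m['cx']],[0,m['fy'],m['cy']],[0,0,1.]])
    p=np.stack([cols,rows],-1).reshape(-1,1,2).astype(float)
    u=cv2.undistortPoints(p,K,np.array([m['k1'],0,0,0.]))[:,0]
    d=depth[rows,cols]
    P=np.c_[u*d[:,None],d]
    return (P-np.ravel(m['tvec']))@cv2.Rodrigues(np.array(m['rvec'],float))[0]
E
python3 - <<'E'
from h import *
for c in ('top','scene'):
    im,d=bot.camera(c); cv2.imwrite(f'pics/{c}1.png',im[:,:,::-1]); np.save(f'{c}_d.npy',d)
    for n in ('dock','edge_start','card','flux_jar','heatsink','ejector'):
        for r in bot.regions_of(c,n)[:2]:
            rr,cc=np.nonzero(r['pixels']&(d>0))
            if len(rr)<5: continue
            P=world(c,rr,cc,d); 
            print(c,n,round(r['conf'],2),r['point'],len(rr),np.median(P,0).round(3),np.percentile(P,2,0).round(3),np.percentile(P,98,0).round(3))
            np.save(f'{c}_{n}.npy',r['pixels'])
            
o=bot.get_obs();print(o['time'],o['ee_pos'],o['tcp_rot'],o['wrist_force'])
E
```

```text
top dock 0.95 [173.8, 283.3] 7067 [0.598 0.001 0.032] [ 0.499 -0.18   0.021] [0.688 0.187 0.089]
top dock 0.59 [161.1, 282.8] 645 [0.635 0.006 0.085] [ 0.615 -0.074  0.046] [0.656 0.1   0.093]
top edge_start 0.71 [172.7, 284.6] 7185 [0.598 0.003 0.032] [ 0.5   -0.181  0.017] [0.691 0.188 0.089]
top card 0.91 [161.3, 283.5] 675 [0.636 0.006 0.084] [ 0.615 -0.077  0.043] [0.656 0.101 0.093]
top card 0.7 [205.1, 439.7] 1759 [ 0.537 -0.429  0.034] [ 0.467 -0.472  0.013] [ 0.611 -0.393  0.043]
top flux_jar 0.61 [165.4, 221.3] 148 [0.613 0.179 0.069] [0.601 0.166 0.037] [0.631 0.195 0.075]
top flux_jar 0.33 [270.8, 166.3] 912 [0.333 0.311 0.018] [0.295 0.208 0.   ] [0.381 0.382 0.025]
top heatsink 0.75 [182.1, 284.3] 138 [ 0.589 -0.     0.043] [ 0.575 -0.017  0.03 ] [0.604 0.018 0.052]
top ejector 0.71 [202.4, 276.2] 116 [0.525 0.025 0.053] [0.514 0.006 0.046] [0.536 0.043 0.059]
top ejector 0.58 [174.5, 286.2] 6870 [0.599 0.006 0.032] [ 0.499 -0.18   0.024] [0.688 0.185 0.089]
scene dock 0.78 [253.8, 269.7] 10053 [0.614 0.037 0.031] [ 0.506 -0.178  0.01 ] [0.695 0.198 0.089]
scene edge_st
[... 216 characters left out ...]
, 257.8] 995 [0.641 0.022 0.084] [ 0.615 -0.068  0.051] [0.66  0.104 0.091]
scene card 0.75 [247.3, 438.2] 1026 [0.337 0.317 0.018] [0.296 0.212 0.005] [0.383 0.384 0.022]
scene flux_jar 0.62 [289.0, 322.5] 258 [0.625 0.184 0.069] [0.606 0.169 0.037] [0.634 0.197 0.072]
scene heatsink 0.62 [240.6, 269.5] 267 [0.589 0.004 0.045] [ 0.566 -0.025  0.029] [0.608 0.024 0.052]
scene heatsink 0.61 [398.8, 398.4] 1244 [0.715 0.405 0.089] [0.689 0.381 0.015] [0.73  0.43  0.131]
scene ejector 0.62 [226.9, 290.9] 226 [0.532 0.024 0.053] [ 0.483 -0.006  0.001] [0.542 0.048 0.059]
0.7 [ 0.13543713 -0.53306112  0.23130257] [-8.99992528e+01 -1.88342785e-03 -7.57453821e+01] [0.52829257 0.56521597 0.13611504]
```

```bash
python3 - <<'E'
from h import *
im=cv2.imread('pics/top1.png'); c=im[100:260,180:480]; cv2.imwrite('pics/c1.png',cv2.resize(c,None,fx=2.6,fy=2.6,interpolation=cv2.INTER_CUBIC))
for c in('top','scene'):
    d=np.load(c+'_d.npy'); rr,cc=np.nonzero(d>0); P=world(c,rr,cc,d)
    s=(P[:,2]>.054)&(P[:,2]<.066)&(P[:,0]>.48)&(P[:,0]<.57)&(P[:,1]>-.12)&(P[:,1]<.24); Q=P[s]
    print(c,len(Q))
    # middle of the rim per y bin
    Y=np.arange(-.11,.22,.015)
    for y in Y:
        b=Q[abs(Q[:,1]-y)<.0075]
        if len(b)>5: print(round(y,3),len(b),np.percentile(b[:,0],[3,50,97]).round(4),b[:,2].mean().round(4))
    print(np.percentile(Q,[1,99],axis=0).round(4))
    h=(P[:,2]>.066)&(P[:,2]<.08)&(P[:,0]>.48)&(P[:,0]<.56)&(P[:,1]<-.05)&(P[:,1]>-.25)
    print('head',h.sum(),np.percentile(P[h],[2,50,98],axis=0).round(4))
    if c=='top':
        (cx,cy),sz,a=cv2.minAreaRect(Q[:,:2].astype(np.float32)); print('rect',cx,cy,sz,a)
E
```

```text
top 909
-0.11 6 [0.5348 0.5361 0.5376] 0.0596
-0.08 49 [0.5332 0.5451 0.5588] 0.0601
-0.065 60 [0.5305 0.5428 0.5556] 0.0604
-0.05 48 [0.5277 0.5407 0.5522] 0.0605
-0.035 54 [0.5245 0.538  0.5497] 0.0598
-0.02 58 [0.5218 0.5348 0.5485] 0.0604
-0.005 49 [0.5207 0.5337 0.5453] 0.0602
0.01 24 [0.5187 0.5272 0.5414] 0.0561
0.025 17 [0.5172 0.5264 0.5363] 0.0556
0.04 14 [0.5129 0.5208 0.5363] 0.0566
0.055 58 [0.5087 0.5212 0.5334] 0.0601
0.07 59 [0.5058 0.5182 0.5328] 0.0605
0.085 52 [0.5035 0.5166 0.5298] 0.0603
0.1 60 [0.5016 0.5137 0.526 ] 0.0608
0.115 56 [0.4983 0.5113 0.5234] 0.0601
0.13 54 [0.4959 0.5079 0.5218] 0.0602
0.145 53 [0.493  0.5064 0.5196] 0.0604
0.16 62 [0.4901 0.5032 0.5163] 0.0602
0.175 55 [0.487  0.4993 0.5138] 0.0602
0.19 15 [0.4897 0.5034 0.5103] 0.0607
[[ 0.4895 -0.0949  0.0543]
 [ 0.5554  0.1844  0.0655]]
head 311 [[ 0.5353 -0.1945  0.0662]
 [ 0.5502 -0.1266  0.0724]
 [ 0.5595 -0.0863  0.0783]]
rect 0.5264250040054321 0.035182684659957886 (0.03146926313638687, 0.3083440065383911) 9.637260437011719
scene 1151
-0.095 14 [0.5684 0.5691 0.5698] 0.0606
-0.08 65 [0.533 
[... 161 characters left out ...]
5382 0.5488] 0.0598
-0.005 67 [0.5198 0.5344 0.5464] 0.0598
0.01 21 [0.5219 0.5351 0.5427] 0.0559
0.025 27 [0.5179 0.5309 0.5389] 0.055
0.04 21 [0.5146 0.5245 0.5372] 0.0556
0.055 69 [0.5106 0.5232 0.5356] 0.0602
0.07 71 [0.5071 0.5209 0.5331] 0.0602
0.085 69 [0.5041 0.5183 0.5312] 0.06
0.1 74 [0.501  0.5171 0.5291] 0.0602
0.115 72 [0.4996 0.5131 0.5246] 0.0603
0.13 75 [0.4963 0.5107 0.523 ] 0.0602
0.145 73 [0.4938 0.5068 0.5197] 0.0602
0.16 77 [0.4913 0.5058 0.5173] 0.0601
0.175 78 [0.4896 0.5036 0.5147] 0.0598
0.19 29 [0.4866 0.5035 0.5126] 0.059
[[ 0.491  -0.0895  0.0541]
 [ 0.5686  0.1856  0.0639]]
head 253 [[ 0.5365 -0.192   0.0681]
 [ 0.5511 -0.1223  0.0728]
 [ 0.5595 -0.0843  0.0758]]
```

View pics/c1.png

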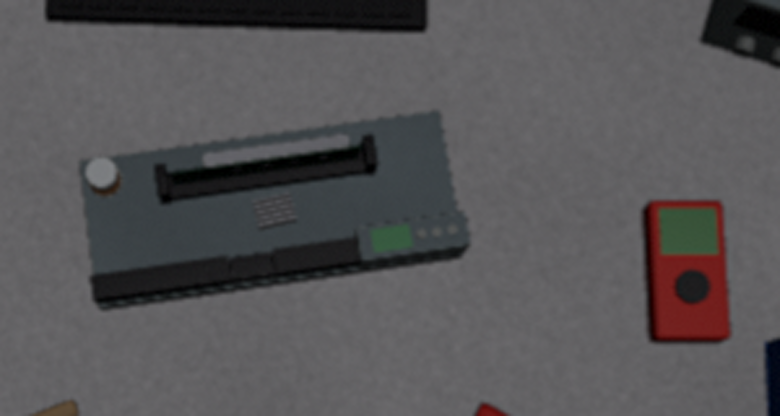

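The rim shows clearly, with the notch at about (520,262) in the crop, which is y≈0.003–0.047. The dock yaw is about 9.8° and edge_start is about (0.499, 0.188). The jaws go across the rim (yaw 9.8°).

```bash
r='python3 -m jog'; 
python3 -m jog '[[1,0.8,1.4,0,0,0,0.9],[1,1.5,2.8,0,0,0,1.8],[1,2.2,4.2,0,0,0,2.6],[1,3,5.6,0,0,0,3.5],[1,3.7,6.9,0,0,0,4.3]]' 20
python3 -m jog '[[1,0.8,1.4,0,0,0,0.9],[1,1.5,2.8,0,0,0,1.8],[1,2.2,4.2,0,0,0,2.6],[1,3,5.6,0,0,0,3.5],[1,3.7,6.9,0,0,0,4.3]]'
```

```text
time: 1.2
ee_pos: [0.2284, -0.3591, 0.2314]
tcp_rot: [-90.0, -0.0, -54.1]
wrist_force: [0.7, 0.4, -0.7]
opening: 0.0121
time: 1.7
ee_pos: [0.3209, -0.1865, 0.2316]
tcp_rot: [-90.0, -0.1, -32.6]
wrist_force: [0.2, -0.9, 0.5]
opening: 0.0
```

```bash

python3 -m jog '[[1,0.8,1.4,0,0,0,0.9],[1,1.5,2.8,0,0,0,1.8],[1,2.2,4.2,0,0,0,2.6],[1,3,5.6,0,0,0,3.5],[1,3.7,6.9,0,0,0,4.3]]'
python3 -m jog '[[1,0.8,1.4,0,0,0,0.9],[1,1.5,2.8,0,0,0,1.8],[1,2.2,4.2,0,0,0,2.6],[1,3,5.6,0,0,0,3.5],[1,3.7,6.8,0,0,0,4.2]]'
python3 -m jog '[[1,0,0,-1.5,0,0,0],[1,0,0,-3,0,0,0],[1,0,0,-4.5,0,0,0],[1,0,0,-5.5,0,0,0],[1,0,0,-5.5,0,0,0]]'
python3 - <<'E'
from h import *
im,d=bot.camera('wrist'); cv2.imwrite('pics/w1.png',im[:,:,::-1])
o=bot.get_obs();print(o['ee_pos'],o['tcp_rot'],o['wrist_force'],o['q'])
p=np.array(o['ee_pos'])[:2]-[.499,.188]; u=np.array([.170,-.985]);n=np.array([.985,.170]);print('s',p@u,'x',p@n)
E
```

```text
time: 2.2
ee_pos: [0.4135, -0.0138, 0.2315]
tcp_rot: [-90.0, -0.0, -11.0]
wrist_force: [0.9, -0.9, -0.1]
opening: 0.0001
time: 2.7
ee_pos: [0.506, 0.1564, 0.2312]
tcp_rot: [-90.0, -0.0, 10.0]
wrist_force: [0.9, -0.5, 0.5]
opening: -0.0003
time: 3.2
ee_pos: [0.5034, 0.1539, 0.0902]
tcp_rot: [-90.0, 0.3, 9.8]
wrist_force: [-1.0, -0.1, 0.4]
opening: -0.0
[0.50451581 0.15416703 0.09280354] [-90.02161004   0.15572997   9.75620954] [-0.32000643  0.01109919  0.79937485] [ 1.69927862e+01  1.62235589e+00 -8.74253076e+00  7.97923250e+01
 -1.82116070e-03  9.72365498e+01]
s 0.03426315858710453 x -0.0003185322060750328
```

View pics/w1.png

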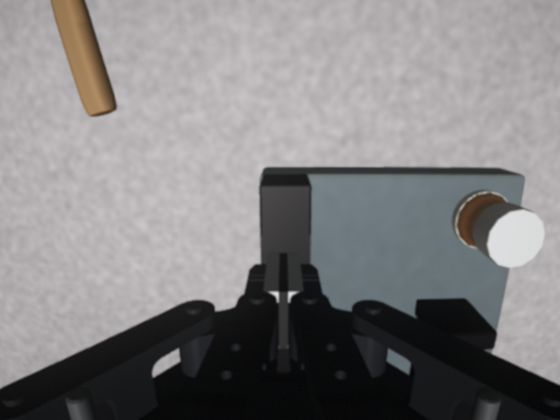

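The wrist view shows the fingers (column 283) centred over the rim (columns 261–310), about 34 mm from its free end. Next I lower to contact.

```bash

python3 -m jog '[[1,0,0,-0.5,0,0,0],[1,0,0,-1,0,0,0],[1,0,0,-1.1,0,0,0],[1,0,0,-1.15,0,0,0],[1,0,0,-1.15,0,0,0]]'
python3 -m jog '[[1,0,0,-0.04,0,0,0],[1,0,0,-0.08,0,0,0],[1,0,0,-0.12,0,0,0],[1,0,0,-0.12,0,0,0]]'
```

```text
time: 3.75
ee_pos: [0.5056, 0.1545, 0.0653]
tcp_rot: [-90.0, -0.0, 9.8]
wrist_force: [-1.5, -0.1, -0.2]
opening: -0.0001
time: 4.15
ee_pos: [0.5054, 0.1544, 0.0619]
tcp_rot: [-90.0, 0.0, 9.8]
wrist_force: [-0.1, 0.0, 1.0]
opening: -0.0001
```

```bash

python3 -m jog '[[1,0,0,-0.04,0,0,0],[1,0,0,-0.04,0,0,0],[1,0,0,-0.04,0,0,0]]'
python3 -m jog '[[1,0,0,-0.04,0,0,0],[1,0,0,-0.04,0,0,0],[1,0,0,-0.04,0,0,0]]'
```

```text
time: 4.45
ee_pos: [0.5054, 0.1544, 0.061]
tcp_rot: [-90.0, 0.0, 9.8]
wrist_force: [0.5, 0.5, 0.8]
opening: 0.0004
time: 4.75
ee_pos: [0.5055, 0.1545, 0.0601]
tcp_rot: [-90.0, -0.0, 9.8]
wrist_force: [0.8, -0.2, 0.8]
opening: -0.0002
```

```bash

python3 -m jog '[[1,0,0,-0.02,0,0,0],[1,0,0,-0.02,0,0,0],[1,0,0,-0.02,0,0,0]]'
python3 -m jog '[[1,0,0,-0.02,0,0,0],[1,0,0,-0.02,0,0,0],[1,0,0,-0.02,0,0,0]]'
```

```text
time: 5.05
ee_pos: [0.5055, 0.1545, 0.0601]
tcp_rot: [-90.0, -0.0, 9.8]
wrist_force: [-1.5, -0.3, 5.0]
opening: 0.0001
time: 5.35
ee_pos: [0.5056, 0.1545, 0.06]
tcp_rot: [-90.0, -0.0, 9.8]
wrist_force: [-4.0, -0.3, 9.5]
opening: 0.0002
```

Contact is at 9.5 N, with a stiffness of about 9 N/mm. I'll slide along (0.170, −0.985).

```bash

python3 -m jog '[[1,0.05,-0.3,0,0,0,0],[1,0.1,-0.6,0,0,0,0],[1,0.155,-0.9,0,0,0,0],[1,0.205,-1.2,0,0,0,0],[1,0.205,-1.2,0,0,0,0]]'
python3 -m jog '[[1,0.05,-0.3,0,0,0,0],[1,0.1,-0.6,0,0,0,0],[1,0.155,-0.9,0,0,0,0],[1,0.205,-1.2,0,0,0,0],[1,0.205,-1.2,0,0,0,0]]'
```

```text
time: 5.85
ee_pos: [0.5113, 0.1243, 0.06]
tcp_rot: [-90.0, -0.1, 9.7]
wrist_force: [-0.3, -0.3, 7.2]
opening: 0.0
time: 6.35
ee_pos: [0.5164, 0.0943, 0.06]
tcp_rot: [-90.0, -0.1, 9.7]
wrist_force: [-0.1, -0.1, 6.4]
opening: -0.0001
```

```bash

python3 -m jog '[[1,0.075,-0.45,0,0,0,0],[1,0.155,-0.9,0,0,0,0],[1,0.23,-1.35,0,0,0,0],[1,0.31,-1.8,0,0,0,0],[1,0.31,-1.8,0,0,0,0]]'
for i in 1 2; do :; done
python3 -m jog '[[1,0.04,-0.2,0,0,0,0],[1,0.055,-0.32,0,0,0,0],[1,0.055,-0.32,0,0,0,0]]'
python3 -m jog '[[1,0.04,-0.2,0,0,0,0],[1,0.055,-0.32,0,0,0,0],[1,0.055,-0.32,0,0,0,0]]'
python3 -m jog '[[1,0.04,-0.2,0,0,0,0],[1,0.055,-0.32,0,0,0,0],[1,0.055,-0.32,0,0,0,0]]'
```

```text
time: 6.85
ee_pos: [0.5242, 0.0486, 0.0599]
tcp_rot: [-90.0, -0.1, 9.7]
wrist_force: [0.5, -2.3, 5.5]
opening: 0.0002
time: 7.15
ee_pos: [0.5254, 0.0417, 0.0599]
tcp_rot: [-90.0, -0.1, 9.8]
wrist_force: [0.1, 1.6, 6.1]
opening: -0.0
time: 7.45
ee_pos: [0.526, 0.033, 0.0587]
tcp_rot: [-90.0, 0.0, 9.7]
wrist_force: [-0.6, 0.7, -0.6]
opening: 0.0005
time: 7.75
ee_pos: [0.5275, 0.025, 0.0589]
tcp_rot: [-90.0, 0.0, 9.7]
wrist_force: [-0.6, -0.4, -0.5]
opening: 0.0002
```

The force fell to zero at y between 0.033 and 0.042, so the fingers have dropped in and now sit at the notch centre. Next is the press.

```bash

python3 -m jog '[[1,0,0,-0.1,0,0,0],[1,0,0,-0.2,0,0,0],[1,0,0,-0.26,0,0,0],[1,0,0,-0.26,0,0,0]]'
python3 -m jog '[[1,0,0,-0.06,0,0,0],[1,0,0,-0.12,0,0,0],[1,0,0,-0.18,0,0,0],[1,0,0,-0.24,0,0,0],[1,0,0,-0.24,0,0,0]]'
```

```text
time: 8.15
ee_pos: [0.5275, 0.0255, 0.0525]
tcp_rot: [-90.0, 0.0, 9.8]
wrist_force: [-0.5, 0.4, 1.4]
opening: 0.0
time: 8.65
ee_pos: [0.5275, 0.0255, 0.0469]
tcp_rot: [-90.0, -0.0, 9.8]
wrist_force: [-1.6, 0.0, 5.8]
opening: -0.0003
```

```bash

python3 -m jog '[[1,0,0,-0.04,0,0,0],[1,0,0,-0.08,0,0,0],[1,0,0,-0.12,0,0,0],[1,0,0,-0.12,0,0,0],[1,0,0,-0.12,0,0,0]]'
python3 -m jog '[[1,0,0,-0.04,0,0,0],[1,0,0,-0.04,0,0,0],[1,0,0,-0.04,0,0,0]]'
```

```text
time: 9.15
ee_pos: [0.5276, 0.0255, 0.045]
tcp_rot: [-90.0, -0.0, 9.8]
wrist_force: [-6.2, -0.2, 13.4]
opening: 0.0
time: 9.45
ee_pos: [0.5276, 0.0255, 0.0449]
tcp_rot: [-90.0, -0.1, 9.8]
wrist_force: [-9.7, -1.1, 22.0]
opening: 0.0002
```

The force rose to 22 N at z=0.045, so the bar is on its stop. I'll lift straight up, back off towards the robot and check.

```bash

python3 -m jog '[[1,0,0,0.3,0,0,0],[1,0,0,1,0,0,0],[1,0,0,2.5,0,0,0],[1,0,0,4,0,0,0],[1,0,0,5,0,0,0]]'
python3 -m jog '[[1,-1.5,0,1,0,0,0],[1,-3,0,2,0,0,0],[1,-4.5,0,2,0,0,0],[1,-6,0,2,0,0,0],[1,-6,0,2,0,0,0]]'
python3 -m jog '[[1,0,-1.5,0,0,0,0],[1,0,-3.2,0,0,0,0],[1,0,-5,0,0,0,0],[1,0,-6.8,0,0,0,0],[1,0,-6.8,0,0,0,0]]'
python3 - <<'E'
from h import *
for c in ('top','scene'):
    im,d=bot.camera(c); cv2.imwrite(f'pics/{c}2.png',im[:,:,::-1]); d0=np.load(f'{c}_d.npy')
    for n in ('card','flux_jar','heatsink','ejector'):
        f=f'{c}_{n}.npy'
        for r in bot.regions_of(c,n)[:2]:
            rr,cc=np.nonzero(r['pixels']&(d>0))
            if len(rr)<5: continue
            P=world(c,rr,cc,d); print(c,n,round(r['conf'],2),np.median(P,0).round(3),np.percentile(P,2,0).round(3),np.percentile(P,98,0).round(3))
    for lab,D in(('before',d0),('after',d)):
        rr,cc=np.nonzero(D>0);P=world(c,rr,cc,D); q=(P-[.527,.025,0])@np.array([[.985,-.17,0],[.17,.985,0],[0,0,1]]).T
        b=(abs(q[:,0])<.009)&(abs(q[:,1])<.014)
        k=(abs(q[:,0]-.1)<.04)&(abs(q[:,1]+.01)<.12)&(q[:,2]>.075)
        print(c,lab,'bar z',b.sum(),np.median(q[b,2]) if b.any() else None,'card top z',np.percentile(q[k,2],[50,75,95]).round(4),k.sum())
cv2.imwrite('pics/a2.png',cv2.imread('pics/scene2.png'))
E
```

```text
time: 9.95
ee_pos: [0.528, 0.0255, 0.1701]
tcp_rot: [-90.0, -0.1, 9.8]
wrist_force: [1.3, -0.4, 0.3]
opening: 0.0001
time: 10.45
ee_pos: [0.3748, 0.0255, 0.2186]
tcp_rot: [-90.0, -0.1, 9.8]
wrist_force: [0.3, 0.4, 0.7]
opening: -0.0
time: 10.95
ee_pos: [0.3774, -0.1488, 0.2169]
tcp_rot: [-90.0, 0.0, 9.4]
wrist_force: [-0.4, 0.2, -0.7]
opening: -0.0002
top card 0.91 [0.635 0.008 0.099] [ 0.615 -0.078  0.047] [0.655 0.101 0.109]
top flux_jar 0.66 [0.6   0.011 0.033] [ 0.496 -0.174  0.024] [0.689 0.189 0.105]
top flux_jar 0.53 [0.615 0.18  0.069] [0.603 0.166 0.001] [0.654 0.195 0.075]
top ejector 0.59 [0.526 0.025 0.045] [0.515 0.006 0.039] [0.537 0.042 0.051]
top before bar z 71 0.052647031524537764 card top z [0.0872 0.0894 0.0921] 442
top after bar z 71 0.04529288844117194 card top z [0.1021 0.1049 0.108 ] 574
scene card 0.68 [0.64  0.019 0.098] [ 0.606 -0.089  0.032] [0.66  0.103 0.107]
scene flux_jar 0.19 [0.519 0.397 0.045] [0.487 0.372 0.   ] [0.537 0.422 0.049]
scene ejector 0.51 [0.531 0.024 0.045] [0.517 0.006 0.038] [0.541 0.042 0.048]
scene before bar z 80 0.053473555397927405 card top z [0.0875 0.0888 0.0904] 659
scene after bar z 73 0.045684119509240326 card top z [0.1021 0.1045 0.1062] 930
```

View pics/a2.png

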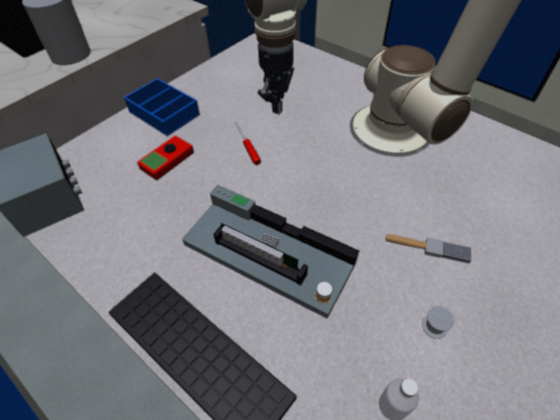

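The card stands about 16 mm higher (top near 0.104), the bar is at about 0.045, and the other things look undisturbed. The jar is at (323,292) and the heatsink at (270,240). The arm is clear.

```bash
python3 -c "
from workcell import bot
print(bot.job_done())"
```

```text
the job is handed in; nothing more can be done
None
```

The card is ejected, and I handed the job in at about 11 s of the 54 s allowed; no verdict was reported.

- **Slide:** I set the shut fingertips on the rim about 34 mm from its free end at about 9.5 N. They slid along at 5–7 N, still touching at about 95 mm, until they dropped into the notch, whose centre is about 165 mm from the end.
- **Press:** I pressed the bar to its stop, where the wrist force rose to 22 N at a fingertip height of 45 mm. Then I lifted straight up and moved clear.
- **Last checks:** Both fixed cameras agree. The bar top went from about 53 to 45 mm and the card top from about 88 to 104–105 mm. The wrist force is back to noise level, under 1 N.
- **Less certain:** In the final pictures the network found no heatsink. Its best match for the jar in the top view was the whole dock, and in the scene view its only match was the solder spool. The second top-view match put the jar where it was, within 2 mm. The heatsink, jar and the rest I checked only by eye in the scene picture, where all looked in place.

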